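Nest the laundry scoops on their mat with handles fanned

ROBOT

A 6-joint arm with a two-finger parallel gripper is mounted at the origin on the work surface. World frame = base frame: x ahead of the robot, y to its left, z up, the work surface at z = 0. Lengths are in m, angles in rad, forces in N, time in s.
With the tool pointing down it reaches from about 0.3 to 0.825 m from the base axis. Payload 5.4 kg.
Tool frame: the origin (TCP) lies between the finger pads; the fingertips stand 11 mm ahead of it and the grasp point (between the pads) lies 8 mm behind it; z points along the fingers, y is the line along which they close (so a half turn about z gives the same grasp; the last joint's range is limited). The gripper opens to 92 mm and grips with 3 to 60 N. Pads are 20 mm wide; open, the fingers measure 128 mm over their backs; the gripper's body (75 mm by 189 mm) begins 69 mm behind the grasp point.
Start: joints at [1.01, 0.158, 1.597, -0, 1.386, -0.21], TCP at [0.198, 0.54, 0.226] pointing down, gripper open.
Joint ranges: [-2.91, 2.91], [-0.94, 2.29], [0.18, 2.7], [-1.29, 4.43], [0.17, 2.64], [-3, 3]. Speed limits (rad/s): [2.57, 2.57, 3.14, 3.14, 3.14, 3.14].

INTERFACE

Orientations are given as a unit quaternion [w, x, y, z].
In Python, from cell import ctrl gives the robot as it stands.
- The arm moves only by the tool shift_gripper, called after ">>>" by a JSON object that holds its "fn" and its "kwargs", one argument or row to a line. Schema: {"type":"object","properties":{"ticks":{"type":"string"},"squeeze":{"type":"number"},"only":{"type":"string"},"quiet":{"type":"boolean"},"lines":{"type":"string"}},"required":["ticks"],"additionalProperties":false}. ticks is a string of 1 to 10 rows, parted by a bar, with the numbers parted by commas; each row has 5 numbers: dx, dy, dz in m, then a turn about the tool's z in rad, then the opening from 0.0 (shut) to 1.0 (fully open); each row shifts and turns the commanded pose from where the row before left it, along the tool's axes as they then stand; what a row does not reach is not made up. A row lasts 1/10 s, in which the tool goes at most 0.05 m and 0.15 rad, less where a joint would pass 70% of its speed; a pose out of reach is approached as far as the arm can. The fingers move at their own pace and stop on an object; squeeze is the grip in N (left out, the last holds). Time passes only in rows, so rows that do not move let the fingers close. The tool returns the time, the measured TCP pose, the force, the opening and the grip force at its end. only (a regular expression) keeps the lines of the reply that match it, lines (a string "A,B") keeps lines A to B, and quiet returns only ok. Input that does not fit is refused with a message, and nothing moves.
- ctrl.read_state(): the state, without advancing time (a new reading comes with each control period).
- ctrl.get_image(name): name is "scene" or "top" or "wrist"; returns the picture (420x560x3 uint8, red, green, blue); there is no depth.
- ctrl.get_calibration(name): a dict with "camera_matrix" (3x3 intrinsics, pixels), "pose" (4x4, takes a point from camera to world coordinates). Camera axes: x right, y up, looking along -z (the intrinsics and any distortion apply to the point x, -y, -z); pixel columns grow to the right and rows downward; lengths in m; the calibration is good to about 2 mm. The wrist camera is an equidistant fisheye: a pixel r from the principal point sees the ray r / f radians off the axis. A picture is of the moment at which its call begins: read the wrist's pose just before it. get_calibration takes no time and is no camera call; for the wrist camera it gives the pose at the moment of the call.
- ctrl.close_job(): hands the job in; it is judged then, once.
Trained networks look in the newest picture that a camera, given by its name, has taken for a name from the list of things; names that differ only in an ending like _2 or _b are one class to them, and where a whole thing is asked for, a point or a joint stands for the part that bears it (a point fixed in the world has none). Each returns a list of dicts, best first, with "score" (0 to 1); they miss things now and then, are a little off and sometimes report something else, mostly with a low value. They report only what shows in the picture. A call takes as long as a camera call. They do not tell look-alikes from the thing itself.
- ctrl.silhouettes(name, camera): "pixels" (420x560 bool, what is visible of it) and "bbox" ([left, top, right, bottom] in pixels, round what is visible of it).
- ctrl.spot_point(name, camera): "at" ([column, row] in pixels: a listed point, or the origin of a listed thing).
The state is a dict: "clock": time; "q": joint angles; "dq": joint speeds; "joint_efforts": joint torques, N m; "ee_pos": TCP position; "ee_rot": TCP orientation; "force": force on the tool from outside, world axes, zero at the start; "ft_torque": the same for the moment, N m; "grip_width": opening from 0.0 (shut) to 1.0 (fully open); "grip_force": force on a finger pad.
Only numpy, scipy, OpenCV 4.12 (cv2) and the standard library are available. Lean on these libraries where they do the work, as an engineer would, in place of code of your own. Each camera call takes 0.05 s, during which the arm holds its last target. There are 200 camera calls.

TASK

Put the four laundry scoops away as one nest, one at a time from the largest to the smallest: the largest centred on the cork mat, then each next size set fully down inside the one before. Fan the handles so that they point in clearly different directions, with room for a finger between any two, and leave the scrubbing brush where it lies.

Things in the scene. Friction and masses are not known exactly. Their poses are not given: they have to be found in the camera images.
- scoop_a: Largest of four scoops: open round steel cup, level black bar handle. Outside 116 mm across at rim, 108 at foot; 45 mm tall, wall 4, floor 4 mm thick; about 160 g. Origin: centre of underside; z up, x out along the handle. Handle 10 mm wide, 44 to 60 mm above the underside, from rim to 108 mm from the cup axis; when nested it passes over the larger cups' rims.
- scoop_b: Second of four scoops: open round steel cup, level black bar handle. Outside 92 mm across at rim, 84 at foot; 45 mm tall, wall 4, floor 4 mm thick; about 120 g. Origin: centre of underside; z up, x out along the handle. Handle 10 mm wide, 44 to 60 mm above the underside, from rim to 106 mm from the cup axis; when nested it passes over the larger cups' rims.
- scoop_c: Third of four scoops: open round steel cup, level black bar handle. Outside 68 mm across at rim, 60 at foot; 45 mm tall, wall 4, floor 4 mm thick; about 90 g. Origin: centre of underside; z up, x out along the handle. Handle 10 mm wide, 44 to 60 mm above the underside, from rim to 104 mm from the cup axis; when nested it passes over the larger cups' rims.
- scoop_d: Smallest of four scoops: open round steel cup, level black bar handle. Outside 44 mm across at rim, 36 at foot; 45 mm tall, wall 4, floor 4 mm thick; about 60 g. Origin: centre of underside; z up, x out along the handle. Handle 10 mm wide, 44 to 60 mm above the underside, from rim to 102 mm from the cup axis; when nested it passes over the larger cups' rims.
- scoop_a_grip (a point): Grip point in the middle of the handle of the largest scoop: 80 mm out from the cup's axis along its x, 52 mm above its underside.
- scoop_b_grip (a point): Grip point in the middle of the handle of the second scoop: 80 mm out from the cup's axis along its x, 52 mm above its underside.
- scoop_c_grip (a point): Grip point in the middle of the handle of the third scoop: 80 mm out from the cup's axis along its x, 52 mm above its underside.
- scoop_d_grip (a point): Grip point in the middle of the handle of the smallest scoop: 80 mm out from the cup's axis along its x, 52 mm above its underside.
- mat: Round cork mat fixed on the worktop, 150 mm across, 6 mm thick. Origin: centre of its underside, on the worktop; its top is 6 mm higher.
- brush: Bystander: wooden scrubbing brush 50 x 150 mm, 36 mm high, white bristles up, lying just beyond the scoops, seen from the robot. Origin: centre of its underside.
There are look-alikes about, which are no part of the job. What is shaped like the scoop_d but red is not meant.

How it is judged:
On the way, in this order (a step that is already met when the one before it is completed fails the run):
1. The largest scoop stands upright, centred on the mat (z of scoop_a in the frame of mat between 0.003 and 0.01 m and horizontal distance between scoop_a and mat below 0.015 m and angle between scoop_a's own z axis and vertical below 0.08 rad), for 0.2 s.
2. The second scoop is fully down in the largest, their handles apart (all of step 1 and z of scoop_b in the frame of scoop_a between 0.001 and 0.0075 m and horizontal distance between scoop_b and scoop_a below 0.015 m and angle between scoop_b's own z axis and vertical below 0.08 rad and horizontal distance between scoop_b_grip and scoop_a_grip above 0.035 m), for 0.2 s.
3. The third scoop is fully down in the second, its handle apart from the others (all of step 2 and z of scoop_c in the frame of scoop_b between 0.001 and 0.0075 m and horizontal distance between scoop_c and scoop_b below 0.015 m and angle between scoop_c's own z axis and vertical below 0.08 rad and horizontal distance between scoop_c_grip and scoop_a_grip above 0.035 m and horizontal distance between scoop_c_grip and scoop_b_grip above 0.035 m), for 0.2 s.
4. The smallest scoop is fully down in the third, its handle apart from the others (all of step 3 and z of scoop_d in the frame of scoop_c between 0.001 and 0.0075 m and horizontal distance between scoop_d and scoop_c below 0.015 m and angle between scoop_d's own z axis and vertical below 0.08 rad and horizontal distance between scoop_d_grip and scoop_a_grip above 0.035 m and horizontal distance between scoop_d_grip and scoop_b_grip above 0.035 m and horizontal distance between scoop_d_grip and scoop_c_grip above 0.035 m), for 0.2 s.
At the end, for the whole second after the job is handed in: Largest scoop on the mat, centred within 15 mm; each smaller one rests on the floor of the next larger (underside 1 to 7.5 mm above its underside, centres within 15 mm); all within 0.08 rad of upright; grip points of any two handles over 35 mm apart in plan; all released and at rest (all of step 4 and linear speed of each of scoop_a, scoop_b, scoop_c, scoop_d below 0.02 m/s and angular speed of each of scoop_a, scoop_b, scoop_c, scoop_d below 0.2 rad/s); the robot touches nothing.
It fails at once if The brush is displaced by more than 30 mm (distance of brush from where it was at the start of the episode above 0.03 m).
It also fails if it takes over 112 s, if anything falls off the work surface, if the arm or the gripper's body presses on something with over 40 N, if the wrist force passes 120 N, or if a joint passes its speed limit or range.

## Working session

There is one attempt and no reset: what is moved stays moved. The work goes in short steps, Python scripts to look and compute and a tool call to move; the robot and the scene stay as the last step left them, time stands still between calls to the robot, and variables do not carry over. Pictures are saved under pics/ and viewed, at most 14 in all, crops included, and the job is handed in when it is done.

```bash
mkdir -p pics; ls; cat > h.py <<'E'
import numpy as np, cv2
from cell import ctrl
def save(cam,fn):
    im=ctrl.get_image(cam); cv2.imwrite('pics/'+fn,im[:,:,::-1]); return im
def ray(cam,px,C=None):
    C=C or ctrl.get_calibration(cam); K=np.array(C['camera_matrix']);T=np.array(C['pose'])
    x=(px[0]-K[0,2])/K[0,0]; y=(px[1]-K[1,2])/K[1,1]
    if cam=='wrist':
        r=np.hypot(x,y); s=np.sin(r)/r if r>1e-9 else 1; d=np.array([x*s,y*s,np.cos(r)])
    else: d=np.array([x,y,1.])
    return T[:3,3], T[:3,:3]@(d*[1,-1,-1])
def at_z(cam,px,z,C=None):
    o,d=ray(cam,px,C); return o+d*(z-o[2])/d[2]
E
python3 - <<'E'
from h import *
save('top','top0.png'); save('scene','scene0.png')
for c in('top','scene'):
    C=ctrl.get_calibration(c); print({k:(np.round(v,3).tolist() if not isinstance(v,str) else v) for k,v in C.items()})
for n in ['scoop_a','scoop_a_grip','mat','brush']:
    for r in ctrl.silhouettes(n,'top') : print(n,'sil',round(r['score'],2),np.round(r['bbox']).tolist(), r['pixels'].sum())
    for r in ctrl.spot_point(n,'top') : print(n,'pt',round(r['score'],2),np.round(r['at'],1).tolist(), np.round(at_z('top',r['at'],0.052 if 'grip' in n else 0),3)[:2])
print(ctrl.read_state())
E
```

```text
pics
{'camera_matrix': [[462.778, 0.0, 281.074], [0.0, 462.778, 197.125], [0.0, 0.0, 1.0]], 'pose': [[0.036, 0.969, -0.245, 0.356], [-0.999, 0.036, -0.006, -0.007], [0.003, 0.245, 0.97, 1.084], [0.0, 0.0, 0.0, 1.0]]}
{'camera_matrix': [[499.547, 0.0, 277.18], [0.0, 499.547, 211.735], [0.0, 0.0, 1.0]], 'pose': [[-0.232, -0.799, 0.555, 1.292], [0.973, -0.196, 0.124, 0.18], [0.009, 0.569, 0.822, 1.111], [0.0, 0.0, 0.0, 1.0]]}
scoop_a sil 0.92 [139.0, 108.0, 168.0, 154.0] 454
scoop_a sil 0.91 [111.0, 180.0, 168.0, 250.0] 2226
scoop_a sil 0.87 [335.0, 205.0, 376.0, 257.0] 862
scoop_a sil 0.85 [403.0, 221.0, 444.0, 285.0] 1537
scoop_a sil 0.78 [193.0, 280.0, 254.0, 297.0] 533
scoop_a sil 0.71 [194.0, 187.0, 218.0, 234.0] 411
scoop_a sil 0.7 [145.0, 280.0, 167.0, 340.0] 601
scoop_a pt 0.83 [208.2, 201.3] [0.613 0.175]
scoop_a pt 0.78 [143.2, 205.5] [0.597 0.331]
scoop_a pt 0.75 [344.9, 219.4] [ 0.581 -0.154]
scoop_a pt 0.72 [160.1, 289.9] [0.4  0.27]
scoop_a pt 0.71 [150.9, 122.2] [0.812 0.335]
scoop_a pt 0.69 [418.8, 241.8] [ 0.534 -0.329]
scoop_a pt 0.57 [244.3, 291.4] [0.404 0.077]
scoop
[... 361 characters left out ...]
[ 0.765 -0.152]
{'clock': 0.5, 'q': array([ 1.00991733e+00,  1.58416913e-01,  1.59701698e+00,  3.03522890e-05,
        1.38620013e+00, -2.10089362e-01]), 'dq': array([ 0.00088017, -0.00123195, -0.00047249, -0.00121329,  0.00030254,
       -0.00043071]), 'joint_efforts': array([ 1.81398600e-04, -3.85228622e+01, -3.22064066e+01,  7.01066712e-02,
        3.17038782e-02, -1.67703547e-05]), 'ee_pos': array([0.19758525, 0.53996143, 0.22558312]), 'ee_rot': array([-2.16013653e-05,  1.74499653e-01,  9.84657235e-01, -1.35580426e-05]), 'force': array([ 0.29491915,  0.37180648, -0.48932517]), 'ft_torque': array([ 0.0108658 , -0.07225235, -0.0166999 ]), 'grip_force': 0.0, 'grip_width': 0.997249960542694}
```

View pics/top0.png

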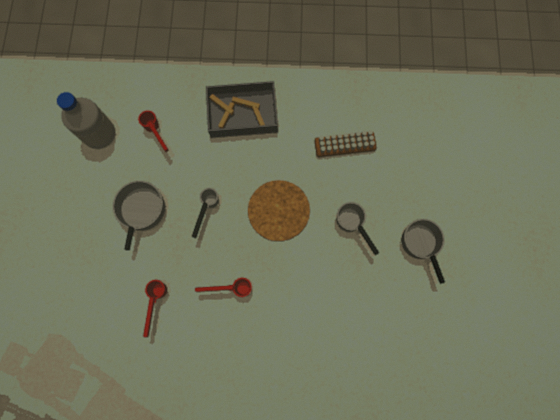

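View pics/scene0.png

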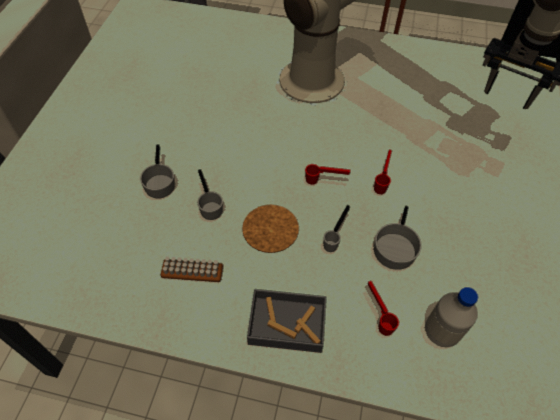

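Candidates for steel scoops in the top image:
- a: (140,207), the largest steel cup
- b: (422,241)
- c: (350,219)
- d: (209,198), small steel cup
- Red look-alikes, rejected: (150,120), (156,290), (243,288)

Next I'll fit the poses by silhouette in both fixed cameras.

```bash
cat >> h.py <<'E'
from scipy.optimize import minimize
DIM=dict(a=(.058,.054,.108),b=(.046,.042,.106),c=(.034,.030,.104),d=(.022,.018,.102))
def proj(C,P):
    K=np.array(C['camera_matrix']);T=np.array(C['pose'])
    p=((P-T[:3,3])@T[:3,:3])*[1,-1,-1]; p=p@K.T; return p[:,:2]/p[:,2:]
def model(C,k,x,y,h,z0=0,S=8):
    R,r,L=DIM[k]; t=np.linspace(0,2*np.pi,48); c,s=np.cos(h),np.sin(h)
    cup=np.vstack([np.c_[R*np.cos(t),R*np.sin(t),0*t+.045],np.c_[r*np.cos(t),r*np.sin(t),0*t]])
    han=np.array([[a,b,e] for a in(R-.004,L) for b in(-.005,.005) for e in(.044,.060)])
    m=np.zeros((420,560),np.uint8)
    for P in(cup,han):
        W=np.c_[P[:,0]*c-P[:,1]*s+x,P[:,0]*s+P[:,1]*c+y,P[:,2]+z0]
        q=cv2.convexHull(np.float32(proj(C,W)))
        cv2.fillConvexPoly(m,np.int32(np.round(q*16)),1,shift=4)
    return m>0
def fit(k,g,masks,z0=0):
    # masks: list of (calib, mask list); picks best-overlapping mask per camera, soft IoU
    def soft(m): return cv2.GaussianBlur(m.astype(np.float32),(0,0),1.2)
    use=[]
    for C,ms in masks:
        M=model(C,k,*g,z0); i=[(M&m).sum()/(M|m).sum() for m in ms]
        if i and max(i)>.25: use.append((C,soft(ms[int(np.argmax(i))])))
    f=lambda p:sum(((soft(model(C,k,p[0],p[1],p[2]*10,z0))-m)**2).sum()/m.sum() for C,m in use)
    b=minimize(f,[g[0],g[1],g[2]/10],method='Nelder-Mead',options=dict(initial_simplex=np.array([[g[0],g[1],g[2]/10]]*4)+np.array([[0,0,0],[.02,0,0],[0,.02,0],[0,0,.03]]),xatol=1e-4,fatol=1e-4))
    return np.r_[b.x[:2],b.x[2]*10],b.fun,len(use)
E
python3 - <<'E'
from h import *
ms=[];mat=[]
for cam in('top','scene'):
    ctrl.get_image(cam); C=ctrl.get_calibration(cam)
    ms.append((C,[r['pixels'] for r in ctrl.silhouettes('scoop_a',cam)]))
    r=ctrl.silhouettes('mat',cam)[0]; ys,xs=np.nonzero(r['pixels']); 
    c=cv2.fitEllipse(cv2.convexHull(np.c_[xs,ys].astype(np.float32)))[0]; print('mat',cam,at_z(cam,c,.006),ctrl.spot_point('mat',cam)[0]['at'])
G=dict(a=(.597,.331,3.0),b=(.53,-.32,-2.8),c=(.575,-.155,-2.55),d=(.613,.175,2.8))
for k,g in G.items():
    for nm,mm in(('both',ms),('top',ms[:1]),('scene',ms[1:])):
        p,e,n=fit(k,g,mm); print(k,nm,np.round(p,4),round(np.degrees(p[2]),1),round(e,3),n)
im=ctrl.get_image('top')
cv2.imwrite('pics/crop_a.png',cv2.resize(im[170:260,90:240,::-1],None,fx=4,fy=4))
E
```

```text
mat top [0.59505867 0.0046981  0.006     ] [278.6, 210.4]
mat scene [0.60130648 0.00699825 0.006     ] [268.8, 227.9]
a both [0.5893 0.3312 3.0534] 174.9 0.026 2
a top [0.5887 0.3303 3.0528] 174.9 0.01 1
a scene [0.5892 0.3325 3.0422] 174.3 0.012 1
b both [ 0.534  -0.3284 -2.8234] -161.8 0.051 2
b top [ 0.534  -0.3284 -2.816 ] -161.3 0.012 1
b scene [ 0.534  -0.3281 -2.8157] -161.3 0.04 1
c both [ 0.5803 -0.1627 -2.5621] -146.8 0.05 2
c top [ 0.5805 -0.1627 -2.5629] -146.8 0.033 1
c scene [ 0.5819 -0.1616 -2.5771] -147.7 0.014 1
d both [0.615  0.1681 2.8916] 165.7 0.123 2
d top [0.6142 0.1667 2.8735] 164.6 0.075 1
d scene [0.6134 0.1704 2.8948] 165.9 0.031 1
```

View pics/crop_a.png

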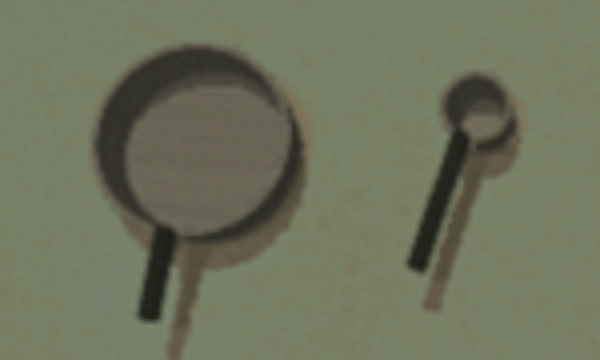

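The crop shows scoop_a, a large steel cup at about (140,207) with a black handle ending at about (127,248). The steel scoop_d is to its right at (209,198). The choices are confirmed, and the mat lies near (0.598, 0.005).

```bash
cat >> h.py <<'E'
def go(cx,cy,h,flip=0,zg=.052,r=.08):
    """deltas to put the grasp point on the grip of a scoop at cx,cy with handle yaw h deg; zg height of grip"""
    s=ctrl.read_state(); w,x,y,z=s['ee_rot']; p=s['ee_pos']
    yaw=np.arctan2(2*(x*y+w*z),1-2*(y*y+z*z)); tgt=np.radians(h+180*flip)
    turn=-((tgt-yaw+np.pi)%(2*np.pi)-np.pi)
    t=np.array([cx+r*np.cos(np.radians(h)),cy+r*np.sin(np.radians(h)),zg-.008]); d=t-p
    f=lambda a:np.round([d[0]*np.cos(a)+d[1]*np.sin(a),d[0]*np.sin(a)-d[1]*np.cos(a)],4)
    print('clock',round(s['clock'],2),'tcp',np.round(p,4),'yaw',round(np.degrees(yaw),1),'turn',round(turn,3),'now dxy',f(yaw),'after turn',f(tgt),'dz',round(-d[2],4))
E
python3 -c "
from h import *
go(.5893,.3312,174.9)"
```

```text
clock 0.95 tcp [0.1976 0.54   0.2256] yaw 159.9 turn -0.262 now dxy [-0.3623 -0.0822] after turn [-0.3287 -0.1731] dz 0.1816
```

>>> {"fn": "shift_gripper", "kwargs": {
  "ticks": "0,0,0.02,-0.131,0.5 | 0,0,0.02,-0.131,0.5 | -0.041,-0.0216,0,0,0.5 | -0.041,-0.0216,0,0,0.5 | -0.041,-0.0216,0,0,0.5 | -0.041,-0.0216,0,0,0.5 | -0.041,-0.0216,0,0,0.5 | -0.041,-0.0216,0,0,0.5 | -0.041,-0.0216,0,0,0.5 | -0.041,-0.0216,0,0,0.5",
  "squeeze": 45
}}

```text
clock: 1.95
ee_pos: [0.5105, 0.3375, 0.1858]
ee_rot: [0.0, 0.044, 0.999, 0.0]
force: [0.0, 0.8, 0.0]
grip_width: 0.502
grip_force: 0.0
```

>>> {"fn": "shift_gripper", "kwargs": {
  "ticks": "0,0,0,0,0.5 | 0,0,0,0,0.5 | 0,0,0,0,0.5"
}}

```text
clock: 2.25
ee_pos: [0.508, 0.3394, 0.1855]
ee_rot: [-0.0, 0.044, 0.999, 0.0]
force: [-0.0, -0.4, -0.7]
grip_width: 0.499
grip_force: 0.0
```

```bash
python3 - <<'E'
from h import *
go(.5893,.3312,174.9)
im=save('wrist','w1.png')
for r in ctrl.spot_point('scoop_a_grip','wrist'): print(r['score'],r['at'],at_z('wrist',r['at'],.052))
E
```

```text
clock 2.25 tcp [0.508  0.3394 0.1855] yaw 175.0 turn 0.001 now dxy [-0.0017 -0.001 ] after turn [-0.0017 -0.001 ] dz 0.1415
0.68 [280.9, 202.8] [0.50808243 0.34381613 0.052     ]
```

View pics/w1.png

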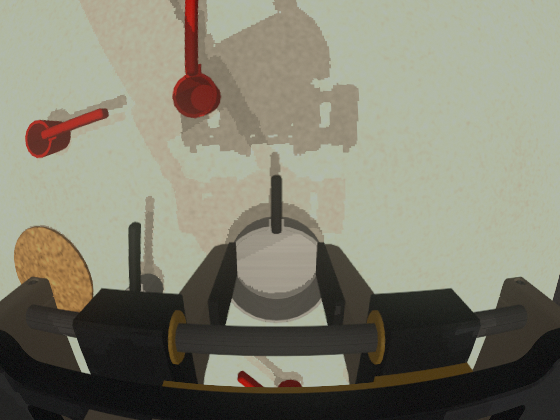

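The wrist view shows the black handle of scoop_a at about (277,205), centred between the fingers. I'll descend and grip.

>>> {"fn": "shift_gripper", "kwargs": {
  "ticks": "-0.0017,-0.001,0.045,0,0.4 | 0,0,0.045,0,0.4 | 0,0,0.035,0,0.4 | 0,0,0.0165,0,0.4 | 0,0,0,0,0.4 | 0,0,0,0,0 | 0,0,0,0,0 | 0,0,0,0,0 | 0,0,0,0,0 | 0,0,0,0,0",
  "squeeze": 45
}}

```text
clock: 3.35
ee_pos: [0.5118, 0.3382, 0.0458]
ee_rot: [0.001, 0.044, 0.999, 0.001]
force: [-0.9, 1.3, 6.3]
grip_width: 0.104
grip_force: 45.0
```

>>> {"fn": "shift_gripper", "kwargs": {
  "ticks": "0,0,0,0,0 | 0,0,-0.02,0,0 | 0,0,-0.03,0,0 | 0,0,-0.03,0,0 | 0,0,0,0,0 | 0,0,0,0,0"
}}

```text
clock: 3.95
ee_pos: [0.5104, 0.3375, 0.1238]
ee_rot: [-0.0, 0.044, 0.999, -0.0]
force: [-0.2, -0.7, -2.1]
grip_width: 0.105
grip_force: 45.0
```

```bash
python3 -c "
from h import *
go(.598,.0055,90,zg=.058+.04)
p,e,n=0,0,0
save('scene','s1.png')"
```

```text
clock 3.95 tcp [0.5104 0.3375 0.1238] yaw 174.9 turn 1.482 now dxy [-0.1096 -0.2432] after turn [-0.252   0.0876] dz 0.0338
```

View pics/s1.png

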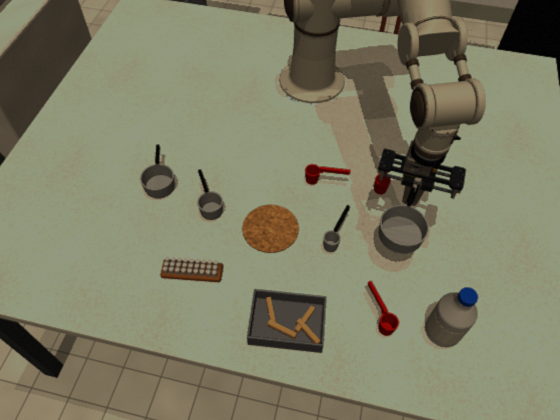

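Scoop_a is held level at (403,228). I'll turn it and carry it to the mat.

>>> {"fn": "shift_gripper", "kwargs": {
  "ticks": "0,0,0,0.148,0 | 0,0,0,0.148,0 | 0,0,0,0.148,0 | 0,0,0,0.148,0 | 0,0,0,0.148,0 | 0,0,0,0.148,0 | 0,0,0,0.148,0 | 0,0,0,0.148,0 | 0,0,0,0.148,0 | 0,0,0,0.148,0"
}}

```text
clock: 5.0
ee_pos: [0.5091, 0.337, 0.1213]
ee_rot: [-0.001, 0.709, 0.706, -0.002]
force: [-0.5, 0.1, -1.7]
grip_width: 0.105
grip_force: 45.0
```

>>> {"fn": "shift_gripper", "kwargs": {
  "ticks": "0,0,0,0,0 | -0.0315,0.011,0,0,0 | -0.0315,0.011,0,0,0 | -0.0315,0.011,0,0,0 | -0.0315,0.011,0,0,0 | -0.0315,0.011,0,0,0 | -0.0315,0.011,0,0,0 | -0.0315,0.011,0,0,0 | -0.0315,0.011,0,0,0 | 0,0,0,0,0"
}}

```text
clock: 6.0
ee_pos: [0.5996, 0.082, 0.1227]
ee_rot: [-0.0, 0.707, 0.708, -0.001]
force: [0.4, 0.7, -2.5]
grip_width: 0.103
grip_force: 45.0
```

>>> {"fn": "shift_gripper", "kwargs": {
  "ticks": "0,0,0,0,0 | 0,0,0,0,0"
}}

```text
clock: 6.2
ee_pos: [0.5982, 0.0867, 0.1231]
ee_rot: [-0.001, 0.706, 0.709, -0.0]
force: [-1.1, 0.1, -2.3]
grip_width: 0.104
grip_force: 45.0
```

```bash
python3 - <<'E'
from h import *
go(.598,.0055,90,zg=.058)
ms=[]
for cam in('top','scene'):
    save(cam,cam+'2.png'); C=ctrl.get_calibration(cam)
    r=ctrl.silhouettes('scoop_a',cam); print([np.round(q['bbox']).tolist() for q in r])
    ms.append((C,[q['pixels'] for q in r]))
for nm,mm in(('both',ms),('top',ms[:1]),('scene',ms[1:])): print(nm,fit('a',(.598,.0055,1.57),mm,.078))
E
```

```text
clock 6.2 tcp [0.5982 0.0867 0.1231] yaw 90.2 turn 0.004 now dxy [-0.0012 -0.0002] after turn [-0.0012 -0.0002] dz 0.0731
[[405.0, 220.0, 446.0, 287.0], [138.0, 110.0, 166.0, 154.0], [256.0, 169.0, 307.0, 225.0], [202.0, 189.0, 215.0, 198.0], [336.0, 205.0, 375.0, 256.0], [236.0, 281.0, 254.0, 300.0]]
[[367.0, 284.0, 401.0, 338.0], [376.0, 152.0, 390.0, 194.0], [140.0, 146.0, 175.0, 199.0], [325.0, 168.0, 351.0, 172.0], [323.0, 205.0, 349.0, 251.0], [248.0, 185.0, 317.0, 230.0]]
both (array([0.59865252, 0.00615941, 1.60086862]), np.float64(0.3555298447608948), 2)
top (array([0.5984392 , 0.00612772, 1.76389202]), np.float64(0.1347178965806961), 1)
scene (array([0.60006346, 0.00789614, 1.57981352]), np.float64(0.21730616688728333), 1)
```

View pics/scene2.png

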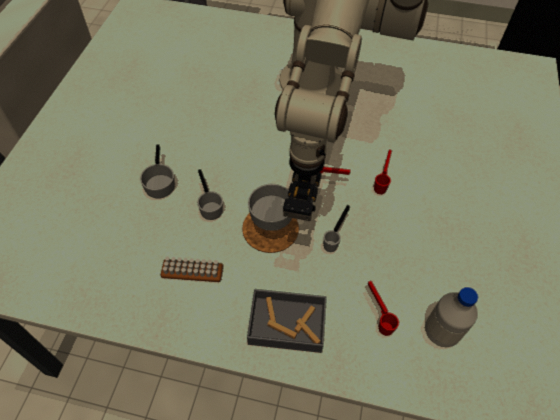

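Scoop_a hangs over the mat at (272,210). I'll lower it.

>>> {"fn": "shift_gripper", "kwargs": {
  "ticks": "0,0,0.03,0,0 | 0,0,0.025,0,0 | 0,0,0.01,0,0 | 0,0,0.004,0,0 | 0,0,0.002,0,0 | 0,0,0,0,0 | 0,0,0,0,0"
}}

```text
clock: 7.1
ee_pos: [0.6001, 0.0858, 0.0544]
ee_rot: [0.001, 0.706, 0.708, 0.001]
force: [-0.2, -0.2, -1.7]
grip_width: 0.103
grip_force: 45.0
```

```bash
python3 -c "
from h import *
print(ctrl.read_state()['force'])"
```

```text
[-0.23046342 -0.20973507 -1.69924782]
```

>>> {"fn": "shift_gripper", "kwargs": {
  "ticks": "0,0,0.001,0,0 | 0,0,0.001,0,0 | 0,0,0,0,0"
}}

```text
clock: 7.4
ee_pos: [0.5997, 0.0858, 0.0519]
ee_rot: [0.001, 0.706, 0.708, 0.0]
force: [-0.4, 1.2, 2.4]
grip_width: 0.105
grip_force: 45.0
```

>>> {"fn": "shift_gripper", "kwargs": {
  "ticks": "0,0,0.001,0,0 | 0,0,0.001,0,0 | 0,0,0,0,0"
}}

```text
clock: 7.7
ee_pos: [0.6001, 0.0861, 0.0517]
ee_rot: [0.001, 0.706, 0.708, 0.001]
force: [-5.2, 2.1, 13.0]
grip_width: 0.101
grip_force: 45.0
```

Contact made. I'll release with a small opening, then rise.

>>> {"fn": "shift_gripper", "kwargs": {
  "ticks": "0,0,-0.001,0,0.4 | 0,0,0,0,0.4 | 0,0,0,0,0.4 | 0,0,0,0,0.4 | 0,0,-0.03,0,0.4 | 0,0,-0.04,0,0.4 | 0,0,-0.05,0,0.4 | 0,0,-0.03,0,0.4 | 0,0,0,0,0.4"
}}

```text
clock: 8.6
ee_pos: [0.6024, 0.0856, 0.2062]
ee_rot: [0.004, 0.706, 0.708, 0.004]
force: [0.5, 0.5, -0.2]
grip_width: 0.399
grip_force: 0.0
```

```bash
python3 - <<'E'
from h import *
go(.534,-.3284,-161.6,flip=1)
ms=[]
for cam in('top','scene'):
    save(cam,cam+'3.png'); C=ctrl.get_calibration(cam)
    r=ctrl.silhouettes('scoop_a',cam); ms.append((C,[q['pixels'] for q in r]))
for nm,mm in(('both',ms),('top',ms[:1]),('scene',ms[1:])): print(nm,fit('a',(.598,.0055,1.57),mm,.006))
E
```

```text
clock 8.6 tcp [0.6024 0.0856 0.2062] yaw 90.1 turn 1.252 now dxy [-0.439  -0.1452] after turn [-0.2756  0.3713] dz 0.1622
both (array([0.60018669, 0.0063963 , 1.58264816]), np.float64(0.06951478123664856), 2)
top (array([0.60110636, 0.00656888, 1.56356849]), np.float64(0.06133235618472099), 1)
scene (array([0.59938718, 0.00732852, 1.55694705]), np.float64(0.007327796425670385), 1)
```

View pics/scene3.png

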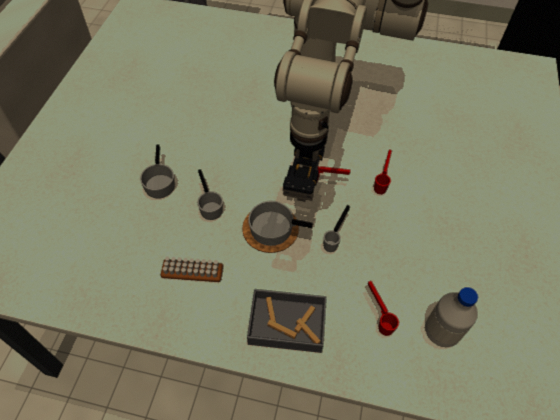

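Scoop_a stands centred on the mat at (271,224), handle toward +y. Next is scoop_b.

>>> {"fn": "shift_gripper", "kwargs": {
  "ticks": "0,0,0,0.1391,0.4 | 0,0,0,0.1391,0.4 | 0,0,0,0.1391,0.4 | 0,0,0,0.1391,0.4 | 0,0,0,0.1391,0.4 | 0,0,0,0.1391,0.4 | 0,0,0,0.1391,0.4 | 0,0,0,0.1391,0.4 | 0,0,0,0.1391,0.4"
}}

```text
clock: 9.7
ee_pos: [0.5978, 0.0858, 0.1974]
ee_rot: [-0.0, 0.988, 0.157, -0.002]
force: [-0.7, 0.3, 0.7]
grip_width: 0.4
grip_force: 0.0
```

>>> {"fn": "shift_gripper", "kwargs": {
  "ticks": "-0.0276,0.0371,0,0,0.4 | -0.0276,0.0371,0,0,0.4 | -0.0276,0.0371,0,0,0.4 | -0.0276,0.0371,0,0,0.4 | -0.0276,0.0371,0,0,0.4 | -0.0276,0.0371,0,0,0.4 | -0.0276,0.0371,0,0,0.4 | -0.0276,0.0371,0,0,0.4 | -0.0276,0.0371,0,0,0.4 | -0.0276,0.0371,0,0,0.4"
}}

```text
clock: 10.7
ee_pos: [0.4525, -0.3541, 0.1977]
ee_rot: [-0.002, 0.987, 0.16, -0.001]
force: [0.4, 0.2, -0.0]
grip_width: 0.401
grip_force: 0.0
```

>>> {"fn": "shift_gripper", "kwargs": {
  "ticks": "0,0,0.03,0,0.4 | 0,0,0,0,0.4 | 0,0,0,0,0.4 | 0,0,0,0,0.4"
}}

```text
clock: 11.1
ee_pos: [0.4547, -0.3525, 0.1704]
ee_rot: [-0.0, 0.987, 0.16, 0.0]
force: [-0.3, -0.1, 1.0]
grip_width: 0.404
grip_force: 0.0
```

```bash
python3 -c "
from h import *
go(.534,-.3284,-161.6,flip=1)"
```

```text
clock 11.1 tcp [ 0.4547 -0.3525  0.1704] yaw 18.5 turn 0.001 now dxy [0.0029 0.0021] after turn [0.0029 0.0021] dz 0.1264
```

>>> {"fn": "shift_gripper", "kwargs": {
  "ticks": "0.0025,0.002,0.04,0,0.4 | 0,0,0.04,0,0.4 | 0,0,0.03,0,0.4 | 0,0,0.0155,0,0.4 | 0,0,0,0,0.4 | 0,0,0,0,0 | 0,0,0,0,0 | 0,0,0,0,0 | 0,0,0,0,0 | 0,0,0,0,0",
  "squeeze": 45
}}

```text
clock: 12.1
ee_pos: [0.4579, -0.3553, 0.0459]
ee_rot: [0.001, 0.987, 0.16, 0.001]
force: [-0.9, -0.6, 4.1]
grip_width: 0.102
grip_force: 45.0
```

>>> {"fn": "shift_gripper", "kwargs": {
  "ticks": "0,0,0,0,0 | 0,0,-0.02,0,0 | 0,0,-0.03,0,0 | 0,0,-0.04,0,0 | 0,0,-0.02,0,0 | 0,0,0,0,0 | 0,0,0,0,0"
}}

```text
clock: 12.8
ee_pos: [0.4567, -0.354, 0.1535]
ee_rot: [-0.001, 0.987, 0.16, -0.0]
force: [-0.5, 1.0, -3.2]
grip_width: 0.101
grip_force: 45.0
```

```bash
python3 -c "
from h import *
go(.600,.0065,-90,flip=1,zg=.062)"
```

```text
clock 12.8 tcp [ 0.4567 -0.354   0.1535] yaw 18.4 turn -1.25 now dxy [ 0.2244 -0.221 ] after turn [0.2805 0.1433] dz 0.0995
```

>>> {"fn": "shift_gripper", "kwargs": {
  "ticks": "0,0,0,-0.1389,0 | 0,0,0,-0.1389,0 | 0,0,0,-0.1389,0 | 0,0,0,-0.1389,0 | 0,0,0,-0.1389,0 | 0,0,0,-0.1389,0 | 0,0,0,-0.1389,0 | 0,0,0,-0.1389,0 | 0,0,0,-0.1389,0 | 0,0,0,0,0"
}}

```text
clock: 13.8
ee_pos: [0.4561, -0.3532, 0.1518]
ee_rot: [-0.002, 0.707, 0.707, 0.0]
force: [0.6, -0.4, -1.9]
grip_width: 0.106
grip_force: 45.0
```

>>> {"fn": "shift_gripper", "kwargs": {
  "ticks": "0.035,0.0179,0,0,0 | 0.035,0.0179,0,0,0 | 0.035,0.0179,0,0,0 | 0.035,0.0179,0,0,0 | 0.035,0.0179,0,0,0 | 0.035,0.0179,0,0,0 | 0.035,0.0179,0,0,0 | 0.035,0.0179,0,0,0 | 0,0,0,0,0 | 0,0,0,0,0"
}}

```text
clock: 14.8
ee_pos: [0.5996, -0.0737, 0.1529]
ee_rot: [-0.001, 0.707, 0.707, -0.001]
force: [0.5, -0.6, -1.5]
grip_width: 0.109
grip_force: 45.0
```

>>> {"fn": "shift_gripper", "kwargs": {
  "ticks": "0,0,0,0,0 | 0,0,0,0,0"
}}

```text
clock: 15.0
ee_pos: [0.5997, -0.0756, 0.1541]
ee_rot: [-0.0, 0.708, 0.706, -0.0]
force: [-0.9, 0.0, -0.6]
grip_width: 0.102
grip_force: 45.0
```

```bash
python3 - <<'E'
from h import *
go(.600,.0065,-90,flip=1,zg=.062)
ms=[]
for cam in('top','scene'):
    save(cam,cam+'4.png'); C=ctrl.get_calibration(cam)
    r=ctrl.silhouettes('scoop_a',cam); ms.append((C,[q['pixels'] for q in r]))
for nm,mm in(('both',ms),('top',ms[:1]),('scene',ms[1:])): print(nm,fit('b',(.6,.0065,-1.57),mm,.108))
E
```

```text
clock 15.0 tcp [ 0.5997 -0.0756  0.1541] yaw 89.9 turn -0.002 now dxy [0.0021 0.0003] after turn [0.0021 0.0003] dz 0.1001
both (array([ 0.60041982,  0.00574129, -1.5680636 ]), np.float64(0.08481503278017044), 1)
top (array([ 0.6   ,  0.0065, -1.57  ]), np.float64(0.0), 0)
scene (array([ 0.60041982,  0.00574129, -1.5680636 ]), np.float64(0.08481503278017044), 1)
```

View pics/scene4.png

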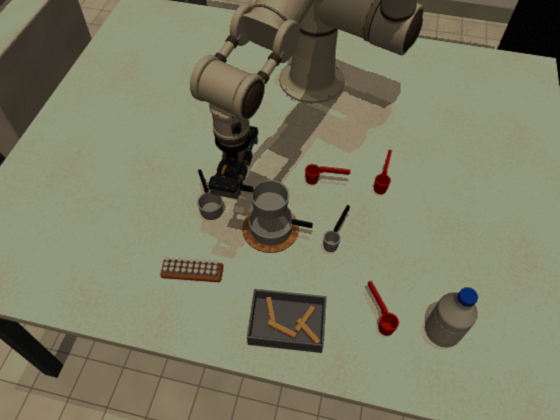

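Scoop_b hangs above scoop_a at (270,195), aligned. I'll lower it.

>>> {"fn": "shift_gripper", "kwargs": {
  "ticks": "0.001,0,0.03,0,0 | 0,0,0.03,0,0 | 0,0,0.02,0,0 | 0,0,0.01,0,0 | 0,0,0.004,0,0 | 0,0,0,0,0 | 0,0,0,0,0"
}}

```text
clock: 15.9
ee_pos: [0.6014, -0.0738, 0.062]
ee_rot: [0.001, 0.707, 0.707, 0.001]
force: [0.4, -0.2, -1.1]
grip_width: 0.106
grip_force: 45.0
```

>>> {"fn": "shift_gripper", "kwargs": {
  "ticks": "0,0,0.001,0,0 | 0,0,0.001,0,0 | 0,0,0,0,0"
}}

```text
clock: 16.2
ee_pos: [0.6005, -0.0735, 0.0589]
ee_rot: [0.0, 0.707, 0.707, 0.0]
force: [0.4, -0.7, -0.6]
grip_width: 0.107
grip_force: 45.0
```

>>> {"fn": "shift_gripper", "kwargs": {
  "ticks": "0,0,0.001,0,0 | 0,0,0.001,0,0 | 0,0,0,0,0"
}}

```text
clock: 16.5
ee_pos: [0.6003, -0.0734, 0.0565]
ee_rot: [-0.0, 0.707, 0.707, -0.0]
force: [0.5, -0.4, -1.0]
grip_width: 0.102
grip_force: 45.0
```

>>> {"fn": "shift_gripper", "kwargs": {
  "ticks": "0,0,0.001,0,0 | 0,0,0.001,0,0 | 0,0,0,0,0"
}}

```text
clock: 16.8
ee_pos: [0.6008, -0.0738, 0.0559]
ee_rot: [0.0, 0.707, 0.707, 0.0]
force: [-2.9, -0.3, 6.9]
grip_width: 0.103
grip_force: 45.0
```

Contact. I'll release and rise.

>>> {"fn": "shift_gripper", "kwargs": {
  "ticks": "0,0,0,0,0.4 | 0,0,0,0,0.4 | 0,0,0,0,0.4 | 0,0,0,0,0.4 | 0,0,-0.03,0,0.4 | 0,0,-0.04,0,0.4 | 0,0,-0.05,0,0.4 | 0,0,-0.02,0,0.4 | 0,0,0,0,0.4"
}}

```text
clock: 17.7
ee_pos: [0.6029, -0.0741, 0.1992]
ee_rot: [0.004, 0.707, 0.707, 0.002]
force: [0.4, -0.7, -0.2]
grip_width: 0.397
grip_force: 0.0
```

```bash
python3 - <<'E'
from h import *
go(.5806,-.1625,-147,flip=1)
ms=[]
for cam in('top','scene'):
    im=ctrl.get_image(cam); C=ctrl.get_calibration(cam)
    r=ctrl.silhouettes('scoop_a',cam); ms.append((C,[q['pixels'] for q in r]))
cv2.imwrite('pics/nest5.png',cv2.resize(im[150:270,150:370,::-1],None,fx=3,fy=3))
for nm,mm in(('both',ms),('top',ms[:1]),('scene',ms[1:])): print(nm,fit('c',(.5806,-.1625,-2.566),mm),fit('a',(.6,.0065,1.57),mm,.006),fit('b',(.6,.0065,-1.57),mm,.01))
E
```

```text
clock 17.7 tcp [ 0.6029 -0.0741  0.1992] yaw 90.0 turn 0.995 now dxy [-0.1319 -0.0894] after turn [-0.1468  0.062 ] dz 0.1552
both (array([ 0.57795766, -0.16583647, -2.58817184]), np.float64(1.6661961078643799), 2) (array([0.6   , 0.0065, 1.57  ]), np.float64(0.0), 0) (array([ 0.6   ,  0.0065, -1.57  ]), np.float64(0.0), 0)
top (array([ 0.57309918, -0.17418921, -2.66106832]), np.float64(1.6107542514801025), 1) (array([0.6   , 0.0065, 1.57  ]), np.float64(0.0), 0) (array([ 0.6   ,  0.0065, -1.57  ]), np.float64(0.0), 0)
scene (array([ 0.57966763, -0.1630811 , -2.57879819]), np.float64(0.024776600301265717), 1) (array([0.6   , 0.0065, 1.57  ]), np.float64(0.0), 0) (array([ 0.6   ,  0.0065, -1.57  ]), np.float64(0.0), 0)
```

View pics/nest5.png

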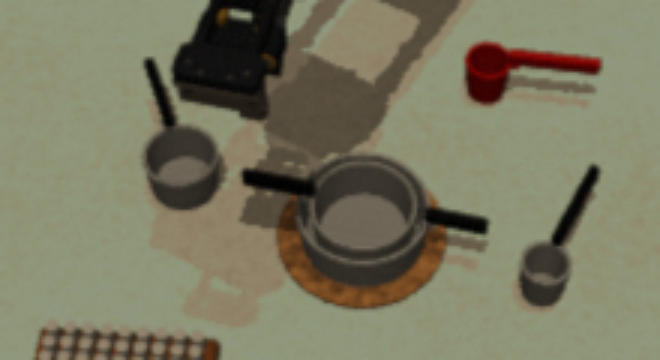

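Scoop_b sits down inside scoop_a, crop (362,215), with the handles opposite each other. Scoop_c is unmoved at crop (182,165) and comes next.

>>> {"fn": "shift_gripper", "kwargs": {
  "ticks": "0,0,0,0.1421,0.4 | 0,0,0,0.1421,0.4 | 0,0,0,0.1421,0.4 | 0,0,0,0.1421,0.4 | 0,0,0,0.1421,0.4 | 0,0,0,0.1421,0.4 | 0,0,0,0.1421,0.4 | 0,0,0,0,0.4 | 0,0,0,0,0.4"
}}

```text
clock: 18.8
ee_pos: [0.5996, -0.0732, 0.193]
ee_rot: [-0.001, 0.958, 0.286, -0.001]
force: [-0.1, -1.1, 0.5]
grip_width: 0.4
grip_force: 0.0
```

>>> {"fn": "shift_gripper", "kwargs": {
  "ticks": "-0.0367,0.0155,0,0,0.4 | -0.0367,0.0155,0,0,0.4 | -0.0367,0.0155,0,0,0.4 | -0.0367,0.0155,0,0,0.4 | 0,0,0.02,0,0.4 | 0,0,0,0,0.4 | 0,0,0,0,0.4 | 0,0,0,0,0.4"
}}

```text
clock: 19.6
ee_pos: [0.5116, -0.2049, 0.1751]
ee_rot: [0.0, 0.958, 0.285, 0.0]
force: [-1.1, 0.5, -0.0]
grip_width: 0.402
grip_force: 0.0
```

```bash
python3 -c "
from h import *
go(.5804,-.1625,-147.2,flip=1)"
```

```text
clock 19.6 tcp [ 0.5116 -0.2049  0.1751] yaw 33.1 turn 0.006 now dxy [0.0008 0.0016] after turn [0.0008 0.0016] dz 0.1311
```

>>> {"fn": "shift_gripper", "kwargs": {
  "ticks": "0.0008,0.001,0.04,0,0.4 | 0,0,0.04,0,0.4 | 0,0,0.03,0,0.4 | 0,0,0.02,0,0.4 | 0,0,0,0,0.4 | 0,0,0,0,0 | 0,0,0,0,0 | 0,0,0,0,0 | 0,0,0,0,0 | 0,0,0,0,0",
  "squeeze": 45
}}

```text
clock: 20.6
ee_pos: [0.513, -0.2064, 0.0458]
ee_rot: [0.001, 0.959, 0.284, 0.001]
force: [-0.8, 0.1, 4.0]
grip_width: 0.104
grip_force: 45.0
```

>>> {"fn": "shift_gripper", "kwargs": {
  "ticks": "0,0,0,0,0 | 0,0,-0.02,0,0 | 0,0,-0.03,0,0 | 0,0,-0.04,0,0 | 0,0,-0.02,0,0 | 0,0,0,0,0 | 0,0,0,0,0"
}}

```text
clock: 21.3
ee_pos: [0.5117, -0.2055, 0.1536]
ee_rot: [-0.0, 0.959, 0.284, -0.0]
force: [0.2, 0.1, -1.6]
grip_width: 0.102
grip_force: 45.0
```

```bash
python3 -c "
from h import *
go(.600,.0065,-150,flip=1,zg=.066)"
```

```text
clock 21.3 tcp [ 0.5117 -0.2055  0.1536] yaw 33.0 turn 0.053 now dxy [ 0.1096 -0.1338] after turn [ 0.1024 -0.1394] dz 0.0956
```

>>> {"fn": "shift_gripper", "kwargs": {
  "ticks": "0,0,0,0.053,0 | 0.02048,-0.02788,0,0,0 | 0.02048,-0.02788,0,0,0 | 0.02048,-0.02788,0,0,0 | 0.02048,-0.02788,0,0,0 | 0.02048,-0.02788,0,0,0 | 0,0,0,0,0 | 0,0,0,0,0 | 0,0,0,0,0 | 0,0,0,0,0"
}}

```text
clock: 22.3
ee_pos: [0.5309, -0.0349, 0.154]
ee_rot: [-0.0, 0.966, 0.258, -0.001]
force: [0.0, -0.1, -1.2]
grip_width: 0.105
grip_force: 45.0
```

```bash
python3 - <<'E'
from h import *
go(.600,.0065,-150,flip=1,zg=.066)
ms=[]
for cam in('top','scene'):
    im=ctrl.get_image(cam); C=ctrl.get_calibration(cam)
    r=ctrl.silhouettes('scoop_a',cam); ms.append((C,[q['pixels'] for q in r]))
cv2.imwrite('pics/nest6.png',cv2.resize(im[130:270,150:370,::-1],None,fx=3,fy=3))
for nm,mm in(('both',ms),('top',ms[:1]),('scene',ms[1:])): print(nm,fit('c',(.6,.0065,-2.618),mm,.108))
E
```

```text
clock 22.3 tcp [ 0.5309 -0.0349  0.154 ] yaw 29.9 turn -0.002 now dxy [ 0.0005 -0.0014] after turn [ 0.0005 -0.0013] dz 0.096
both (array([ 0.6   ,  0.0065, -2.618 ]), np.float64(0.0), 0)
top (array([ 0.6   ,  0.0065, -2.618 ]), np.float64(0.0), 0)
scene (array([ 0.6   ,  0.0065, -2.618 ]), np.float64(0.0), 0)
```

View pics/nest6.png

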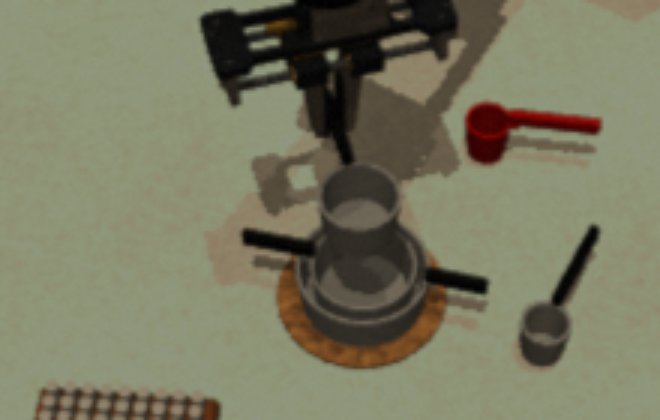

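Scoop_c's rim, crop (361,196), hangs over the nest in line with it. I'll lower it.

```bash
python3 -c "
from h import *
print(at_z('scene',(270.3,195.3),.153))"
```

```text
[0.60284643 0.00768324 0.153     ]
```

>>> {"fn": "shift_gripper", "kwargs": {
  "ticks": "0,-0.001,0.03,0,0 | 0,0,0.03,0,0 | 0,0,0.02,0,0 | 0,0,0.01,0,0 | 0,0,0,0,0 | 0,0,0,0,0"
}}

```text
clock: 23.1
ee_pos: [0.5316, -0.0334, 0.0656]
ee_rot: [0.0, 0.966, 0.259, 0.001]
force: [-0.6, -0.7, -0.4]
grip_width: 0.101
grip_force: 45.0
```

>>> {"fn": "shift_gripper", "kwargs": {
  "ticks": "0,0,0.001,0,0 | 0,0,0.001,0,0 | 0,0,0,0,0"
}}

```text
clock: 23.4
ee_pos: [0.5312, -0.0331, 0.0632]
ee_rot: [0.0, 0.966, 0.259, 0.0]
force: [-0.2, 0.0, -0.7]
grip_width: 0.104
grip_force: 45.0
```

>>> {"fn": "shift_gripper", "kwargs": {
  "ticks": "0,0,0.001,0,0 | 0,0,0.001,0,0 | 0,0,0,0,0"
}}

```text
clock: 23.7
ee_pos: [0.5306, -0.033, 0.0604]
ee_rot: [-0.0, 0.966, 0.259, -0.0]
force: [-0.0, -0.2, -0.9]
grip_width: 0.105
grip_force: 45.0
```

>>> {"fn": "shift_gripper", "kwargs": {
  "ticks": "0,0,0.001,0,0 | 0,0,0.001,0,0 | 0,0,0,0,0"
}}

```text
clock: 24.0
ee_pos: [0.5311, -0.0333, 0.0597]
ee_rot: [0.0, 0.966, 0.259, -0.0]
force: [-4.4, -0.2, 8.3]
grip_width: 0.105
grip_force: 45.0
```

>>> {"fn": "shift_gripper", "kwargs": {
  "ticks": "0,0,0,0,0.4 | 0,0,0,0,0.4 | 0,0,0,0,0.4 | 0,0,0,0,0.4 | 0,0,-0.03,0,0.4 | 0,0,-0.04,0,0.4 | 0,0,-0.05,0,0.4 | 0,0,-0.02,0,0.4 | 0,0,0,0,0.4"
}}

```text
clock: 24.9
ee_pos: [0.5333, -0.0337, 0.2027]
ee_rot: [0.002, 0.966, 0.259, 0.003]
force: [-0.4, 0.4, -1.2]
grip_width: 0.404
grip_force: 0.0
```

```bash
python3 - <<'E'
from h import *
ms=[]
for cam in('top','scene'):
    im=ctrl.get_image(cam); C=ctrl.get_calibration(cam)
    r=ctrl.silhouettes('scoop_a',cam); ms.append((C,[q['pixels'] for q in r]))
cv2.imwrite('pics/nest7.png',cv2.resize(im[130:270,150:370,::-1],None,fx=3,fy=3))
for nm,mm in(('both',ms),('top',ms[:1]),('scene',ms[1:])): print(nm,fit('d',(.614,.168,2.89),mm))
go(.614,.1685,165.7)
E
```

```text
both (array([0.61365665, 0.16871825, 2.8969478 ]), np.float64(0.06890307366847992), 2)
top (array([0.61441977, 0.16747467, 2.89524588]), np.float64(0.02520751953125), 1)
scene (array([0.61300213, 0.17019896, 2.89294411]), np.float64(0.031817011535167694), 1)
clock 25.1 tcp [ 0.5294 -0.0326  0.1962] yaw 30.0 turn -2.369 now dxy [ 0.1165 -0.1878] after turn [0.0477 0.2158] dz 0.1522
```

View pics/nest7.png

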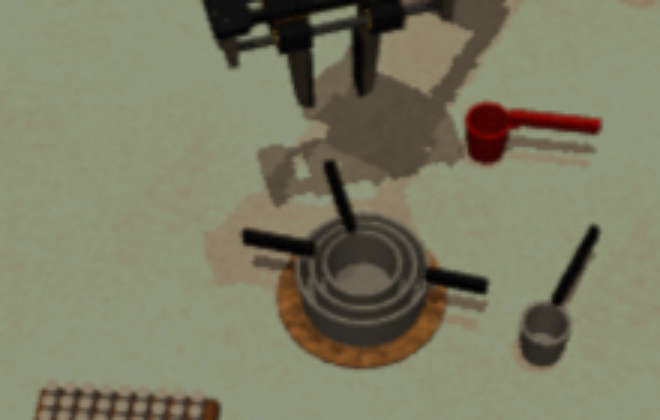

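Three are nested, crop (362,270), handles apart. Scoop_d is at crop (545,335). A flipped grasp needs less turning.

>>> {"fn": "shift_gripper", "kwargs": {
  "ticks": "0,0,0,0.1288,0.4 | 0,0,0,0.1288,0.4 | 0,0,0,0.1288,0.4 | 0,0,0,0.1288,0.4 | 0,0,0,0.1288,0.4 | 0,0,0,0.1288,0.4 | 0,0,0,0,0.4 | 0,0,0,0,0.4"
}}

```text
clock: 25.9
ee_pos: [0.53, -0.0328, 0.1971]
ee_rot: [-0.0, 0.992, -0.123, -0.001]
force: [-0.1, -0.2, -1.0]
grip_width: 0.406
grip_force: 0.0
```

```bash
python3 -c "
from h import *
go(.6137,.1687,165.9,flip=1)"
```

```text
clock 25.9 tcp [ 0.53   -0.0328  0.1971] yaw -14.1 turn -0.0 now dxy [-0.048  -0.2158] after turn [-0.0479 -0.2158] dz 0.1531
```

>>> {"fn": "shift_gripper", "kwargs": {
  "ticks": "-0.008,-0.036,0,0,0.4 | -0.008,-0.036,0,0,0.4 | -0.008,-0.036,0,0,0.4 | -0.008,-0.036,0,0,0.4 | -0.008,-0.036,0,0,0.4 | -0.008,-0.036,0,0,0.4 | 0,0,0.02,0,0.4 | 0,0,0,0,0.4 | 0,0,0,0,0.4 | 0,0,0,0,0.4"
}}

```text
clock: 26.9
ee_pos: [0.538, 0.1875, 0.1791]
ee_rot: [-0.0, 0.992, -0.125, 0.0]
force: [-0.6, -0.7, 0.3]
grip_width: 0.401
grip_force: 0.0
```

```bash
python3 -c "
from h import *
go(.6137,.1687,165.9,flip=1)"
```

```text
clock 26.9 tcp [0.538  0.1875 0.1791] yaw -14.3 turn -0.004 now dxy [-0.002  -0.0002] after turn [-0.002  -0.0002] dz 0.1351
```

>>> {"fn": "shift_gripper", "kwargs": {
  "ticks": "-0.0015,0,0.04,0,0.4 | 0,0,0.04,0,0.4 | 0,0,0.03,0,0.4 | 0,0,0.024,0,0.4 | 0,0,0,0,0.4 | 0,0,0,0,0 | 0,0,0,0,0 | 0,0,0,0,0 | 0,0,0,0,0 | 0,0,0,0,0",
  "squeeze": 45
}}

```text
clock: 27.9
ee_pos: [0.5371, 0.1887, 0.0459]
ee_rot: [-0.0, 0.992, -0.124, 0.001]
force: [-1.2, 0.1, 3.0]
grip_width: 0.105
grip_force: 45.0
```

>>> {"fn": "shift_gripper", "kwargs": {
  "ticks": "0,0,0,0,0 | 0,0,-0.02,0,0 | 0,0,-0.03,0,0 | 0,0,-0.04,0,0 | 0,0,-0.02,0,0 | 0,0,0,0,0 | 0,0,0,0,0"
}}

```text
clock: 28.6
ee_pos: [0.5356, 0.1884, 0.1536]
ee_rot: [0.0, 0.992, -0.124, -0.001]
force: [0.6, -0.7, -0.6]
grip_width: 0.101
grip_force: 45.0
```

```bash
python3 -c "
from h import *
go(.6005,.007,150,flip=1,zg=.07)"
```

```text
clock 28.6 tcp [0.5356 0.1884 0.1536] yaw -14.3 turn 0.274 now dxy [0.0307 0.1381] after turn [0.0669 0.1247] dz 0.0916
```

>>> {"fn": "shift_gripper", "kwargs": {
  "ticks": "0,0,0,0.137,0 | 0,0,0,0.137,0 | 0.0134,0.025,0,0,0 | 0.0134,0.025,0,0,0 | 0.0134,0.025,0,0,0 | 0.0134,0.025,0,0,0 | 0.0134,0.025,0,0,0 | 0,0,0,0,0 | 0,0,0,0,0 | 0,0,0,0,0"
}}

```text
clock: 29.6
ee_pos: [0.5309, 0.0477, 0.1533]
ee_rot: [-0.0, 0.966, -0.258, -0.001]
force: [0.2, -0.2, -0.1]
grip_width: 0.104
grip_force: 45.0
```

```bash
python3 - <<'E'
from h import *
go(.6005,.007,150,flip=1,zg=.07)
im=ctrl.get_image('scene')
cv2.imwrite('pics/nest8.png',cv2.resize(im[130:270,150:370,::-1],None,fx=3,fy=3))
C=ctrl.get_calibration('scene')
P=np.array([[.6005,.007,.153],[.6005,.007,.059]]);print((proj(C,P)-[150,130])*3)
E
```

```text
clock 29.6 tcp [0.5309 0.0477 0.1533] yaw -30.0 turn 0.001 now dxy [0.0006 0.0004] after turn [0.0006 0.0004] dz 0.0913
[[360.77188715 193.43528362]
 [361.0137733  259.6499709 ]]
```

View pics/nest8.png

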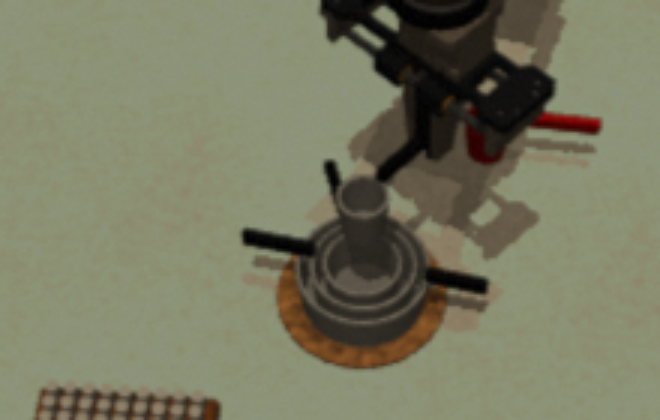

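Scoop_d's rim at crop (361,196) matches the expected (361,193). I'll lower it.

>>> {"fn": "shift_gripper", "kwargs": {
  "ticks": "0,0,0.03,0,0 | 0,0,0.03,0,0 | 0,0,0.015,0,0 | 0,0,0.009,0,0 | 0,0,0,0,0 | 0,0,0,0,0"
}}

```text
clock: 30.25
ee_pos: [0.5323, 0.0471, 0.0713]
ee_rot: [-0.0, 0.966, -0.258, 0.001]
force: [0.5, -1.2, 0.3]
grip_width: 0.104
grip_force: 45.0
```

>>> {"fn": "shift_gripper", "kwargs": {
  "ticks": "0,0,0.001,0,0 | 0,0,0.001,0,0 | 0,0,0,0,0"
}}

```text
clock: 30.55
ee_pos: [0.532, 0.0467, 0.0691]
ee_rot: [-0.0, 0.966, -0.259, 0.0]
force: [-1.1, -1.1, -0.6]
grip_width: 0.103
grip_force: 45.0
```

>>> {"fn": "shift_gripper", "kwargs": {
  "ticks": "0,0,0.001,0,0 | 0,0,0.001,0,0 | 0,0,0,0,0"
}}

```text
clock: 30.85
ee_pos: [0.5316, 0.0468, 0.0664]
ee_rot: [0.0, 0.966, -0.259, -0.0]
force: [0.4, -0.1, -0.8]
grip_width: 0.106
grip_force: 45.0
```

>>> {"fn": "shift_gripper", "kwargs": {
  "ticks": "0,0,0.001,0,0 | 0,0,0.001,0,0 | 0,0,0,0,0"
}}

```text
clock: 31.15
ee_pos: [0.5317, 0.0467, 0.0645]
ee_rot: [-0.0, 0.966, -0.259, 0.0]
force: [0.1, -0.6, -0.0]
grip_width: 0.105
grip_force: 45.0
```

>>> {"fn": "shift_gripper", "kwargs": {
  "ticks": "0,0,0.001,0,0 | 0,0,0,0,0"
}}

```text
clock: 31.35
ee_pos: [0.5319, 0.0468, 0.0641]
ee_rot: [-0.0, 0.966, -0.259, 0.0]
force: [-1.7, -0.4, 4.2]
grip_width: 0.106
grip_force: 45.0
```

Contact at the expected height. I'll release, rise and check.

>>> {"fn": "shift_gripper", "kwargs": {
  "ticks": "0,0,0,0,0.4 | 0,0,0,0,0.4 | 0,0,0,0,0.4 | 0,0,0,0,0.4 | 0,0,-0.03,0,0.4 | 0,0,-0.04,0,0.4 | 0,0,-0.05,0,0.4 | -0.04,0,-0.02,0,0.4 | -0.04,0,0,0,0.4 | 0,0,0,0,0.4"
}}

```text
clock: 32.35
ee_pos: [0.4594, 0.0886, 0.2036]
ee_rot: [-0.0, 0.966, -0.258, -0.001]
force: [-0.4, 0.4, -0.9]
grip_width: 0.398
grip_force: 0.0
```

>>> {"fn": "shift_gripper", "kwargs": {
  "ticks": "0,0,0,0,0.4 | 0,0,0,0,0.4 | 0,0,0,0,0.4"
}}

```text
clock: 32.65
ee_pos: [0.4631, 0.0862, 0.2034]
ee_rot: [0.0, 0.966, -0.259, -0.0]
force: [0.3, -0.4, -0.3]
grip_width: 0.402
grip_force: 0.0
```

```bash
python3 - <<'E'
from h import *
im=ctrl.get_image('scene')
cv2.imwrite('pics/nest9.png',cv2.resize(im[130:290,150:370,::-1],None,fx=3.5,fy=3.5))
E
```

```text
(no output)
```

View pics/nest9.png

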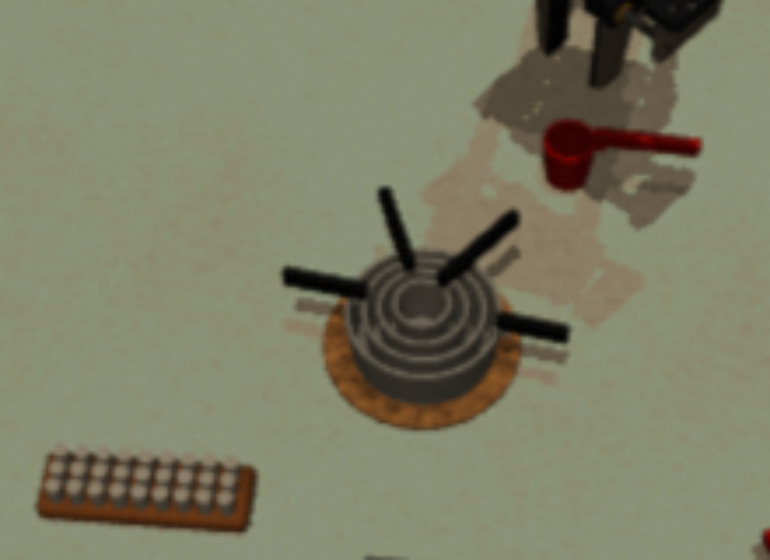

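All four are nested concentrically, crop (422,305), with the handles fanned. The brush has not moved, crop (148,490), and the gripper is clear.

```bash
python3 -c "
from cell import ctrl
print(ctrl.close_job())"
```

```text
the job is handed in; nothing more can be done
None
```

The four scoops are nested on the cork mat with their handles about 60° or more apart, the brush lies where it was, and the job was handed in at about 33 s; no verdict was returned.

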